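# Count along the rack and push the pick tin into the third gap

### The job

With the fingers shut, touch the steel rail on top of the divider rack over the first gap at the sugar-pot end and run a fingertip along it, counting the gaps, until you are over the third one. Then push the orange cocktail-pick tin along the tray into that third gap, fully home against the back of the rack, without picking it up. Leave everything else where it is.

Things in the scene. Friction and masses are not known exactly. Their poses are not given: they have to be found in the camera images.
- rack: fixed divider rack on the white tray: six side-by-side gaps between two light-wood end cheeks (12 mm) and five navy plates (4 mm, front edges rounded, 6 mm). 308 mm wide, 47 mm high, open mouth towards the robot, no floor. Origin: on the tray floor, mid-mouth, at the plates' front edges; +x into the gaps, +y along the row to the robot's left. Gap centres at y = 120, 72, 24, -24, -72, -120 mm, 42 mm clear
- rack_back (a point): middle of the rack's closed back, 56 mm behind the mouth, 20 mm above the tray floor, between the two middle gaps: the stop for whatever is pushed into a gap. The tray floor under rack and tin is flat and smooth, 10 mm above the work surface; the tray's rim is 25 mm above that floor
- rail_a: smooth steel spacer tube over gap 1 counted from the rack's +y end (gap 6 from its -y end), part of the rail across the top of the mouth; 45 mm long (y), 10 mm in diameter; origin on its axis at mid-length, 45 mm above the tray floor (top 50 mm, underside 40 mm), 8 mm inside the mouth. Tubes are level and in line, with a groove 3 mm wide and deep over each plate
- rail_b: smooth steel spacer tube over gap 2 counted from the rack's +y end (gap 5 from its -y end), part of the rail across the top of the mouth; 45 mm long (y), 10 mm in diameter; origin on its axis at mid-length, 45 mm above the tray floor (top 50 mm, underside 40 mm), 8 mm inside the mouth. Tubes are level and in line, with a groove 3 mm wide and deep over each plate
- rail_c: smooth steel spacer tube over gap 3 counted from the rack's +y end (gap 4 from its -y end), part of the rail across the top of the mouth; 45 mm long (y), 10 mm in diameter; origin on its axis at mid-length, 45 mm above the tray floor (top 50 mm, underside 40 mm), 8 mm inside the mouth. Tubes are level and in line, with a groove 3 mm wide and deep over each plate
- rail_d: smooth steel spacer tube over gap 4 counted from the rack's +y end (gap 3 from its -y end), part of the rail across the top of the mouth; 45 mm long (y), 10 mm in diameter; origin on its axis at mid-length, 45 mm above the tray floor (top 50 mm, underside 40 mm), 8 mm inside the mouth. Tubes are level and in line, with a groove 3 mm wide and deep over each plate
- rail_e: smooth steel spacer tube over gap 5 counted from the rack's +y end (gap 2 from its -y end), part of the rail across the top of the mouth; 45 mm long (y), 10 mm in diameter; origin on its axis at mid-length, 45 mm above the tray floor (top 50 mm, underside 40 mm), 8 mm inside the mouth. Tubes are level and in line, with a groove 3 mm wide and deep over each plate
- rail_f: smooth steel spacer tube over gap 6 counted from the rack's +y end (gap 1 from its -y end), part of the rail across the top of the mouth; 45 mm long (y), 10 mm in diameter; origin on its axis at mid-length, 45 mm above the tray floor (top 50 mm, underside 40 mm), 8 mm inside the mouth. Tubes are level and in line, with a groove 3 mm wide and deep over each plate
- pick_tin: cocktail-pick tin, loose, flat on the tray in front of the rack: orange body, copper lid, 66 mm long (its x), 36 mm wide (its y), 28 mm high, about 0.1 kg; origin under its centre on the tray floor; ends alike, either may go first. Fully home its centre lies 23 mm inside the mouth and its outer end sticks out 10 mm. Slides easily (0.5 to 1.5 N), turns if pushed off centre
- sugar_pot: white lidded ceramic sugar pot with a blue knob and band, 78 mm in diameter, 87 mm high, standing beside one end of the rack (either one), about 65 mm out from the end cheek; origin under its centre. It marks the end to count from
- jigger: double-ended steel jigger (hourglass), 46 mm in diameter, 88 mm high, standing beside the other end of the rack; origin under its centre. Bystander
- tin_white: white tin of the same size, already home in the second gap from the rack's +y end; origin under its centre. Bystander
- tin_green: green tin of the same size, already home in the last gap at the rack's -y end; origin under its centre. Bystander
- muddler: dark wooden muddler, 210 mm long, 29 mm thick, lying on the tray near its left (+y) side, about along x; origin under its middle. Bystander
- shaker: clear cocktail shaker with a steel top, 88 mm in diameter, 196 mm high, standing on the trolley to the right (-y) of the trays; origin under its centre. Bystander
There are look-alikes about, which are no part of the job. What is meant by the pick_tin is not blue, and is the larger of those in its own colour. What is shaped like the sugar_pot but purple or turquoise is not meant.

How it is judged (in metres and radians):
On the way, in this order (a step that is already met when the one before it is completed fails the run):
1. a fingertip touches the rail over the first gap at the sugar-pot end (((y of sugar_pot in the frame of rack above 0 m and contact force between the fingers and rail_a above 0.3 N) or (y of sugar_pot in the frame of rack below 0 m and contact force between the fingers and rail_f above 0.3 N))), for 0.05 s.
2. the fingertip runs on along the rail past the plate between the first and second gaps (((y of sugar_pot in the frame of rack above 0 m and y of the grasp point in the frame of rack between 0.088 and 0.104 m and (contact force between the fingers and rail_a above 0.3 N or contact force between the fingers and rail_b above 0.3 N)) or (y of sugar_pot in the frame of rack below 0 m and y of the grasp point in the frame of rack between -0.104 and -0.088 m and (contact force between the fingers and rail_f above 0.3 N or contact force between the fingers and rail_e above 0.3 N)))), for 0.02 s.
3. the fingertip runs on along the rail past the plate between the second and third gaps (((y of sugar_pot in the frame of rack above 0 m and y of the grasp point in the frame of rack between 0.04 and 0.056 m and (contact force between the fingers and rail_b above 0.3 N or contact force between the fingers and rail_c above 0.3 N)) or (y of sugar_pot in the frame of rack below 0 m and y of the grasp point in the frame of rack between -0.056 and -0.04 m and (contact force between the fingers and rail_e above 0.3 N or contact force between the fingers and rail_d above 0.3 N)))), for 0.02 s.
4. the fingertip is on the rail over the third gap (((y of sugar_pot in the frame of rack above 0 m and y of the grasp point in the frame of rack between 0.005 and 0.039 m and contact force between the fingers and rail_c above 0.3 N) or (y of sugar_pot in the frame of rack below 0 m and y of the grasp point in the frame of rack between -0.039 and -0.005 m and contact force between the fingers and rail_d above 0.3 N))), for 0.05 s.
5. the orange tin is fully home in the third gap from the sugar-pot end (x of pick_tin in the frame of rack between 0.0185 and 0.028 m and angle between the x axis of pick_tin and the x axis of rack, either way round below 0.12 rad and angle between pick_tin's own z axis and vertical below 0.06 rad and ((y of sugar_pot in the frame of rack above 0 m and y of pick_tin in the frame of rack between 0.0185 and 0.0295 m) or (y of sugar_pot in the frame of rack below 0 m and y of pick_tin in the frame of rack between -0.0295 and -0.0185 m))), for 0.2 s.
At the end, for the whole second after the job is handed in: The orange tin lies flat and still in the third gap from the sugar-pot end, its centre at least 18.5 mm inside the mouth (23 mm is hard against the back), within 5.5 mm of the gap's centre line and 0.12 rad of square; every bystander upright and within 12 mm of its start (all of step 5 and linear speed of pick_tin below 0.01 m/s and height (world z) of pick_tin below 0.013 m and distance of each of sugar_pot, jigger, tin_white, tin_green, muddler, shaker from where it was at the start of the episode below 0.012 m and angle between each of sugar_pot, jigger, tin_white, tin_green, muddler, shaker's own z axis and vertical below 0.1 rad); the robot touches nothing.
It fails at once if the orange tin is lifted off the tray or tipped (height (world z) of pick_tin above 0.016 m or angle between pick_tin's own z axis and vertical above 0.2 rad).
It fails at once if the sugar pot or the jigger is moved or tipped (distance of any of sugar_pot, jigger from where it was at the start of the episode above 0.015 m or angle between any of sugar_pot, jigger's own z axis and vertical above 0.15 rad).
It fails at once if the white or the green tin is moved (distance of any of tin_white, tin_green from where it was at the start of the episode above 0.015 m or angle between any of tin_white, tin_green's own z axis and vertical above 0.15 rad).
It fails at once if the muddler or the shaker is moved or tipped (distance of any of muddler, shaker from where it was at the start of the episode above 0.015 m or angle between any of muddler, shaker's own z axis and vertical above 0.15 rad).
It also fails if it takes over 58 s, if anything falls off the work surface, if the arm or the gripper's body presses on something with over 40 N, if the wrist force passes 120 N, or if a joint passes its speed limit or range.

### The arm

A 6-joint arm with a two-finger parallel gripper is mounted at the origin on the work surface. World frame = base frame: x ahead of the robot, y to its left, z up, the work surface at z = 0. Lengths are in m, angles in degrees, forces in N, time in s.
With the tool pointing down it reaches from about 0.35 to 0.875 m from the base axis. Payload 4.2 kg.
Tool frame: the origin (TCP) lies at the very end of the fingers, on their centre line; the grasp point (between the pads) lies 19 mm behind it; y points along the fingers, z is the direction in which the jaws open and shut, and the axes are right-handed (so a half turn about y gives the same grasp; the last joint's range is limited). The gripper opens to 87 mm and grips with 3 to 60 N. Pads are 19 mm wide; open, the fingers measure 117 mm over their backs; the gripper's body (75 mm by 190 mm) begins 51 mm behind the grasp point.
Start: joints at [-48.782, 22.042, 0.453, 0, -68.411, -14.817], TCP at [0.278, -0.56, 0.223] pointing down, gripper open.
Joint ranges: [-179.83, 179.83], [-69.29, 118.12], [-61.27, 80.66], [-181.25, 117.63], [-171.15, -9.14], [-177.46, 177.46]. Speed limits (degrees/s): [159.86, 159.86, 180, 180, 180, 180].

### API

Orientations are given as a 3x3 rotation matrix whose columns are the frame's x, y, z axes.
In Python, from station import r, eyes gives the robot as it stands.
- The arm moves only by the tool play_rows, never from a script. Its argument "deltas" is one flat list of numbers, 5 for each row, row after row: the closure in counts, from 0 (fully open) to 255 (shut), then the shift along the tool's x, y, z in mm, then the turn about the tool's y in rad. In form: [claw, tx, ty, tz, roll, claw, tx, ty, tz, roll, ...]. A call has exactly 10 rows; each row shifts and turns the commanded pose from where the row before left it, along the tool's axes as they then stand; what a row does not reach is not made up. A row lasts 1/10 s, in which the tool goes at most 50 mm and 8.59 degrees, less where a joint would pass 70% of its speed; a pose out of reach is approached as far as the arm can. A call is refused whole if a number of a shift passes 50 or a number of a turn 0.15, either way. A call with a gripper value outside its range is refused whole. The fingers move at their own pace and stop on an object; the grip force is fixed at half the most. Time passes only in rows, so rows that do not move let the fingers close, or fill a call up. It gives the time, the measured TCP pose, the force and the opening at its end, in the units of the state.
- r.sense(): the state, without advancing time (a new reading comes with each control period).
- eyes.capture(name): name is "side" or "top" or "wrist"; returns a dict with "img" (480x640x3 uint8, blue, green, red), "vfov" (degrees; the focal length in pixels is half the picture's height over the tangent of half this angle, whatever the lens; pixels are square), "cx", "cy" (the principal point, pixels), "R" (3x3) and "t" (3): a world point X has camera coordinates R X + t; the wrist camera has in their place "tool_from_camera" (4x4, takes a point from camera to tool coordinates, whose origin is the TCP and whose axes are the tool frame's). Camera axes: x right, y down, z forward; pixel columns grow to the right and rows downward; lengths in m; the calibration is good to about 2 mm. A picture is of the moment at which its call begins: read the wrist's pose just before it. There is no depth.
- r.finish_job(): hands the job in, once; it reports no verdict.
The state is a dict: "time_s": time; "joints": joint angles; "joint_velocities": joint speeds; "effort": joint torques, N m; "tcp_pos": TCP position; "ee_rot": TCP orientation; "wrist_force": force on the tool from outside, world axes, zero at the start; "moment": the same for the moment, N m; "gripper_width": opening from 0.0 (shut) to 1.0 (fully open).
Only numpy, scipy, OpenCV 4.12 (cv2) and the standard library are available. Lean on these libraries where they do the work, as an engineer would, in place of code of your own. Each camera call takes 0.05 s, during which the arm holds its last target.

## Working session

There is one attempt and no reset: what is moved stays moved. The work goes in short steps, Python scripts to look and compute and a tool call to move; the robot and the scene stay as the last step left them, time stands still between calls to the robot, and variables do not carry over. Pictures are saved under pics/ and viewed, and the job is handed in when it is done.

Besides the shell and the picture viewer there is one more tool, called after "Request:" by a JSON object that holds its "name" and its "arguments". play_rows: Moves the arm, as the interface text tells. Its arguments: {"type":"object","properties":{"deltas":{"type":"array","items":{"type":"number"}}},"required":["deltas"]}

```bash
ls; mkdir -p pics
cat > h.py <<'E'
import numpy as np, cv2
from station import r, eyes
def f(c): return 240/np.tan(np.radians(c["vfov"])/2)
def ray(c,u,v):
    d=np.array([(u-c["cx"])/f(c),(v-c["cy"])/f(c),1.0]); R=np.array(c["R"]);t=np.array(c["t"])
    return -R.T@t, R.T@d
def onz(c,u,v,z):
    o,d=ray(c,u,v); return o+d*(z-o[2])/d[2]
def proj(c,X):
    p=np.array(c["R"])@np.array(X)+np.array(c["t"]); return p[:2]/p[2]*f(c)+np.array([c["cx"],c["cy"]])
E
python3 - <<'E'
from h import *
s=r.sense(); print(s)
for n in("side","top","wrist"):
    c=eyes.capture(n); cv2.imwrite(f"pics/{n}0.png",c["img"]); print(n,{k:v for k,v in c.items() if k!="img"})
E
```

```text
pics
{'time_s': 0.0, 'joints': array([-4.87833050e+01,  2.20912284e+01,  3.79505067e-01, -2.89206301e-02,
       -6.84125798e+01, -1.48162868e+01]), 'joint_velocities': array([0.03810752, 0.04878089, 0.11005329, 0.02811168, 0.087881  ,
       0.00637076]), 'effort': array([ 1.39777534e-03, -3.90661705e+01,  1.87410986e+01,  4.21990603e+00,
        1.10411999e-02, -1.94872960e-04]), 'tcp_pos': array([ 0.27764033, -0.5592635 ,  0.221453  ]), 'ee_rot': array([[ 8.95791324e-01, -1.07641173e-03, -4.44473560e-01],
       [ 4.44474851e-01,  1.94117425e-03,  8.95789226e-01],
       [-1.01437401e-04, -9.99997537e-01,  2.21732500e-03]]), 'wrist_force': array([ 0.98672575,  0.56048173, -0.13812341]), 'moment': array([-0.0447414 , -0.02991825,  0.00063672]), 'gripper_width': 1.0015728628144476}
side {'vfov': 52.49416233919146, 'cx': 326.6708347719246, 'cy': 244.45126590007146, 'R': array([[-0.78181964, -0.62316094, -0.02069988],
       [-0.36168335,  0.48031164, -0.79905311],
       [ 0.50788108, -0.61722862, -0.60090402]]), 't': array([0.3171325 , 0.27183354, 0.83370232])}
top {'vfov': 54.606800602047, 'cx': 317.40365166011844, 'cy': 240.38030781194092, 'R': array([[-0.00558864, -0.99996769, -0.00577782],
       [-0.9973508 ,  0.00599289, -0.07249461],
       [ 0.0725269 ,  0.00535736, -0.99735207]]), 't': array([-0.08034973,  0.48413405,  1.11285594])}
wrist {'vfov': 67.44705353306442, 'cx': 319.04821895749217, 'cy': 240.54891871010815, 'tool_from_camera': array([[ 1.01767686e-03,  9.56161771e-01,  2.92837210e-01,
        -8.06137145e-02],
       [ 1.94159005e-04, -2.92837545e-01,  9.56162190e-01,
        -1.62074258e-01],
       [ 9.99999463e-01, -9.16207151e-04, -4.83661411e-04,
         1.41614943e-04],
       [ 0.00000000e+00,  0.00000000e+00,  0.00000000e+00,
         1.00000000e+00]])}
```

View pics/top0.png

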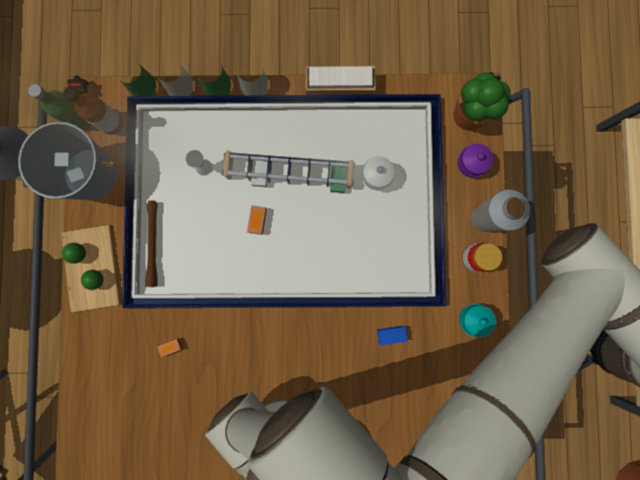

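View pics/side0.png

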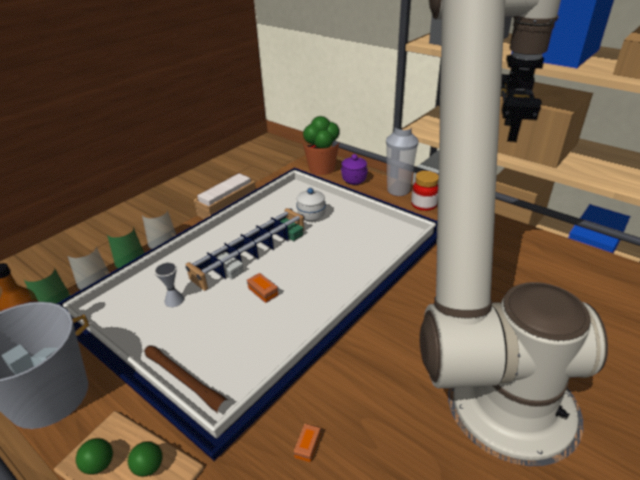

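The top view shows the rack from (226,163) to (352,175). The jigger is at the left end at (198,160).

- **Sugar-pot shapes:** white (378,172), purple (476,161) and turquoise (478,321). The white one with the blue knob is meant; it stands at the rack's right (-y) end.
- **Tins:** orange on the tray (257,220), smaller orange on the table (169,348) and blue (392,335). The tray one is meant, as the larger of the two orange ones.

Next I'll confirm in an enlarged crop and measure.

Run:
```python
from h import *
c=eyes.capture("top"); im=c["img"]
cv2.imwrite("pics/topcrop.png",cv2.resize(im[130:250,180:410],None,fx=3.4,fy=3.4,interpolation=cv2.INTER_CUBIC))
hsv=cv2.cvtColor(im,cv2.COLOR_BGR2HSV)
m=cv2.inRange(hsv,(4,150,90),(18,255,255))
for q in cv2.findContours(m,cv2.RETR_EXTERNAL,cv2.CHAIN_APPROX_NONE)[0]:
    if cv2.contourArea(q)<60: continue
    (u,v),wh,a=cv2.minAreaRect(q)
    b=cv2.boxPoints(((u,v),wh,a)); print(u,v,wh,a,cv2.contourArea(q)); 
    P=np.array([onz(c,*p,0.038) for p in b]); print(P.round(4).tolist(),P.mean(0))
# light wood cheeks
m=cv2.inRange(hsv,(8,60,120),(25,200,255))[140:200,215:365]
for q in cv2.findContours(m,cv2.RETR_EXTERNAL,cv2.CHAIN_APPROX_NONE)[0]:
    if cv2.contourArea(q)<15: continue
    (u,v),wh,a=cv2.minAreaRect(q); u+=215;v+=140; b=cv2.boxPoints(((u,v),wh,a))
    print("cheek",u,v,wh,a,b.round(1).tolist(),onz(c,u,v,.057))
```

```text
415.6321716308594 402.131103515625 (73.24327087402344, 115.78736877441406) 51.604835510253906 4036.5
[[0.0879, -0.151, 0.038], [0.252, -0.3657, 0.038], [0.1196, -0.4681, 0.038], [-0.0416, -0.2544, 0.038]] [ 0.10447633 -0.30980276  0.038     ]
256.58380126953125 219.70516967773438 (13.837203979492188, 25.393550872802734) 8.746162414550781 307.0
[[0.5052, 0.0831, 0.038], [0.5656, 0.0741, 0.038], [0.5603, 0.0412, 0.038], [0.4999, 0.0503, 0.038]] [0.53275872 0.06217107 0.038     ]
92.98837280273438 237.99972534179688 (59.44904327392578, 76.67694091796875) 1.3322198390960693 1661.5
[[0.4016, 0.5244, 0.038], [0.5858, 0.5264, 0.038], [0.5815, 0.3827, 0.038], [0.3976, 0.3824, 0.038]] [0.49165297 0.45397851 0.038     ]
107.74359893798828 88.9104995727539 (26.825414657592773, 53.02829360961914) 88.91908264160156 697.5
[[0.8905, 0.4953, 0.038], [0.892, 0.3648, 0.038], [0.8245, 0.362, 0.038], [0.823, 0.4919, 0.038]] [0.857515   0.42850973 0.038     ]
294.0 83.5 (19.0, 20.0) 90.0 272.0
[[0.8915, -0.0037, 0.038], [0.8911, -0.0527, 0.038], [0.8434, -0.0525, 0.038], [0.8437, -0.0037, 0.038]] [ 0.86744721 -0.02814363  0.038     ]
277.8517150878906 295.20587158203125 (280.979736328125, 570.73046875) 59.414608001708984 53118.5
[[0.2995, 0.7623, 0.038], [1.0021, -0.4179, 0.038], [0.4057, -0.7399, 0.038], [-0.248, 0.4077, 0.038]] [0.36481778 0.00307426 0.038     ]
cheek 349.5901641845703 172.50819778442383 (4.707858562469482, 23.35822105407715) 5.19442892074585 [[346.20001220703125, 183.89999389648438], [348.29998779296875, 160.6999969482422], [353.0, 161.10000610351562], [350.8999938964844, 184.39999389648438]] [ 0.64156834 -0.16053852  0.057     ]
cheek 226.10396099090576 162.96039581298828 (4.378163814544678, 24.3784122467041) 5.710593223571777 [[222.6999969482422, 174.89999389648438], [225.10000610351562, 150.60000610351562], [229.5, 151.0], [227.10000610351562, 175.3000030517578]] [0.66657933 0.13260721 0.057     ]
```

View pics/topcrop.png

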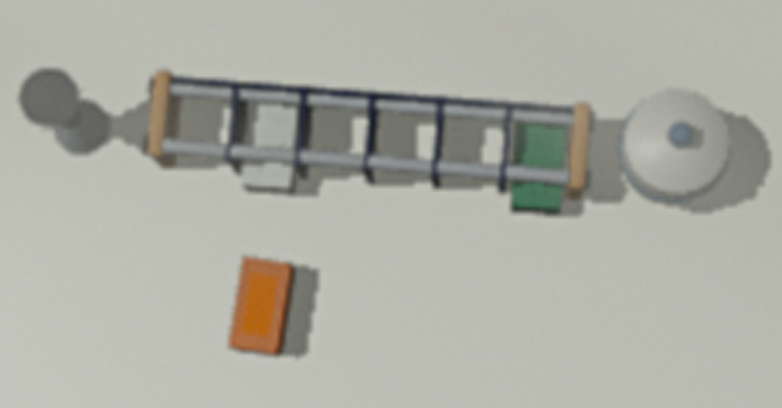

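The crop confirms the white pot with the blue knob at the rack's right end, at crop pixel (675,142), and the large orange tin on the tray at crop pixel (262,305). Counting starts at -y: rail_f, rail_e, rail_d, so the target gap is rack y = -24. I'll bring the wrist camera over the rack to refine the poses, squaring the tool to the rack on the way.

Request:
{"name": "play_rows", "arguments": {"deltas": [255, 0, -10, 0, 0.137, 255, 0, -10, 0, 0.137, 255, 0, -10, 0, 0.137, 255, 0, -10, 0, 0.135, 255, 14, 0, 46, 0, 255, 14, 0, 46, 0, 255, 14, 0, 46, 0, 255, 14, 0, 46, 0, 255, 14, 0, 46, 0, 255, 14, 0, 46, 0]}}

```text
time_s: 1.2
tcp_pos: [0.3853, -0.2901, 0.2626]
ee_rot: [[0.996, 0.0, 0.085], [-0.085, 0.0, 0.996], [0.0, -1.0, 0.0]]
wrist_force: [1.2, -0.8, 0.3]
gripper_width: 0.175
```

Request:
{"name": "play_rows", "arguments": {"deltas": [255, 21, 0, 43, 0, 255, 21, 0, 43, 0, 255, 21, 0, 43, 0, 255, 21, 0, 43, 0, 255, 21, 0, 43, 0, 255, 21, 0, 43, 0, 255, 21, 0, 43, 0, 255, 0, 0, 0, 0, 255, 0, 0, 0, 0, 255, 0, 0, 0, 0]}}

```text
time_s: 2.2
tcp_pos: [0.5566, -0.0051, 0.2624]
ee_rot: [[0.996, -0.001, 0.086], [-0.086, -0.0, 0.996], [-0.001, -1.0, -0.0]]
wrist_force: [0.3, -0.4, -0.5]
gripper_width: 0.009
```

```bash
cat >> h.py <<'E'
def wrist():
    s=r.sense(); c=dict(eyes.capture("wrist"))
    T=np.eye(4); T[:3,:3]=s["ee_rot"]; T[:3,3]=s["tcp_pos"]
    W=T@c["tool_from_camera"]; R=W[:3,:3].T; c["R"]=R; c["t"]=-R@W[:3,3]; return c,s
E
python3 - <<'E'
from h import *
c,s=wrist(); cv2.imwrite("pics/w1.png",c["img"]); print(s["tcp_pos"],s["wrist_force"],s["gripper_width"])
np.savez("w1.npz",**{k:c[k] for k in("vfov","cx","cy","R","t","img")})
E
```

```text
[ 0.55662563 -0.0051254   0.26240097] [ 0.33202562 -0.44554394 -0.50314264] 0.008722123897045972
```

View pics/w1.png

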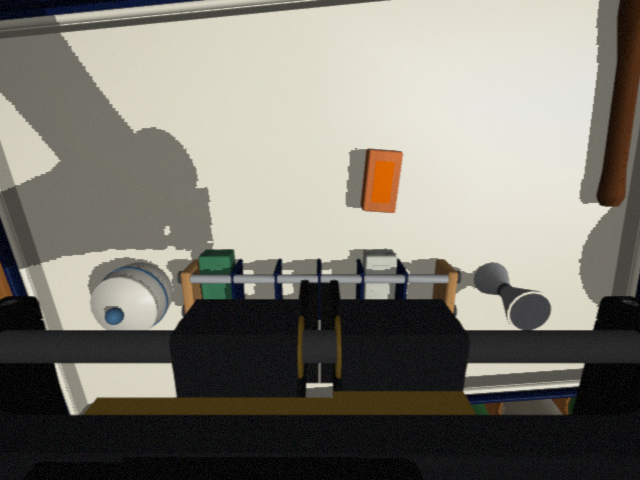

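Wrist view: the front rail runs level at row 278 from (183,277) to (457,278), with the sugar pot left at (130,297), the green tin in gap 6, the white tin in gap 2, and the orange tin at (382,181).

Run:
```python
from h import *
c=dict(np.load("w1.npz")); im=c["img"]; hsv=cv2.cvtColor(im,cv2.COLOR_BGR2HSV)
cv2.imwrite("pics/w1c.png",cv2.resize(im[240:320,170:470],None,fx=2.66,fy=2.66,interpolation=cv2.INTER_NEAREST))
m=cv2.inRange(hsv,(2,150,90),(18,255,255))[:230]
for q in cv2.findContours(m,cv2.RETR_EXTERNAL,cv2.CHAIN_APPROX_NONE)[0]:
    if cv2.contourArea(q)<300: continue
    rr=cv2.minAreaRect(q); print(rr); b=cv2.boxPoints(rr); print(b.round(1).tolist())
    for z in(.038,.010): P=np.array([onz(c,*p,z) for p in b]);print(z,P[:,:2].round(4).tolist(),P.mean(0)[:2])
# top lid colour (brighter)
for u in (210,260,300,340,420):
    print(u,im[268:290,u].tolist())
m=cv2.inRange(hsv,(100,120,20),(130,255,140)); print([i for i in range(170,470) if m[272,i]],[i for i in range(170,470) if m[284,i]])
for v in(270,278,285): print(v,[i for i in range(170,470) if 5<hsv[v,i,0]<20 and hsv[v,i,1]>100])
```

```text
((381.87030029296875, 180.60238647460938), (32.71554946899414, 61.40007781982422), 6.709837436676025)
[[362.0, 209.1999969482422], [369.20001220703125, 148.1999969482422], [401.70001220703125, 152.0], [394.5, 213.0]]
0.038 [[0.5623, 0.0416], [0.4983, 0.0524], [0.5051, 0.086], [0.5697, 0.0769]] [0.53384025 0.0642279 ]
0.01 [[0.5685, 0.0444], [0.4999, 0.056], [0.5072, 0.0921], [0.5764, 0.0823]] [0.53800438 0.06873747]
210 [[78, 111, 54], [64, 91, 43], [63, 88, 45], [47, 64, 34], [43, 59, 34], [40, 58, 29], [55, 61, 47], [94, 94, 92], [123, 121, 118], [138, 140, 137], [153, 153, 150], [158, 158, 157], [159, 158, 157], [150, 148, 147], [135, 136, 133], [96, 108, 84], [82, 109, 58], [82, 113, 58], [78, 109, 54], [80, 112, 57], [77, 109, 54], [81, 110, 57]]
260 [[104, 115, 116], [105, 116, 117], [106, 115, 120], [106, 114, 117], [105, 115, 118], [102, 112, 115], [86, 91, 91], [97, 97, 94], [121, 120, 119], [141, 139, 137], [156, 156, 152], [162, 159, 157], [160, 160, 155], [154, 150, 149], [140, 138, 136], [109, 114, 114], [106, 115, 118], [103, 114, 114], [107, 115, 119], [102, 114, 116],
[... 1172 characters left out ...]
238, 275, 276, 277, 278, 279, 318, 319, 358, 360, 361, 362, 363, 404, 405] [231, 232, 233, 234, 235, 236, 237, 238, 239, 240, 241, 242, 275, 276, 277, 278, 279, 280, 318, 319, 320, 358, 360, 361, 362, 363, 400, 403, 404, 405]
270 [184, 185, 186, 187, 188, 189, 190, 191, 192, 193, 194, 195, 196, 197, 198, 436, 437, 438, 439, 440, 441, 442, 443, 444, 445, 446, 447, 448, 449, 450, 451, 452, 453, 454]
278 [181, 182, 183, 184, 185, 186, 187, 188, 449, 450, 451, 452, 453, 454, 455, 456, 457]
285 [182, 183, 184, 185, 186, 187, 188, 189, 190, 191, 192, 193, 194, 195, 196, 197, 198, 199, 434, 435, 436, 437, 438, 439, 440, 441, 442, 443, 444, 445, 446, 447, 448, 449, 450, 451, 452, 453, 454, 455, 456]
```

View pics/w1c.png

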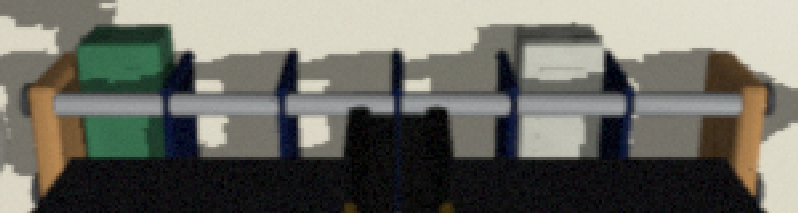

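Run:
```python
from h import *
c=dict(np.load("w1.npz")); im=c["img"].astype(float).mean(2)
# sub-pixel rail centre: intensity edges
us=[];vs=[]
for u in list(range(206,228))+list(range(246,270))+list(range(333,355))+list(range(372,396))+list(range(412,430)):
    col=im[271:288,u]; w=np.clip(col-125,0,None); us.append(u); vs.append((w*np.arange(271,288)).sum()/w.sum())
p=np.polyfit(us,vs,1); print(p)
for u in(232.8,319.3,406.8): print(u,onz(c,u,np.polyval([p[0],0],u)+278.7-p[0]*319,.055))
print(im[278,225:245].round(),im[278,268:285].round(),im[278,312:326].round(),im[278,356:370].round(),im[278,399:414].round())
a=onz(c,210,278.7+p[0]*(210-319),.055);b=onz(c,425,278.7+p[0]*(425-319),.055);d=b-a
print("yaw",np.degrees(np.arctan2(-d[0],d[1])),a,b)
g=[]
# second estimate: top camera rail z .055
t=eyes.capture("top"); gi=t["img"].astype(float).mean(2)
cv2.imwrite("pics/tr.png",cv2.resize(t["img"][145:200,215:365],None,fx=5,fy=5,interpolation=cv2.INTER_NEAREST))
```

```text
[3.68931727e-03 2.78795526e+02]
232.8 [ 0.62432792 -0.10719488  0.055     ]
319.3 [ 0.63301431 -0.01152689  0.055     ]
406.8 [0.64180411 0.08528    0.055     ]
[151. 150. 150. 151. 148. 118.  63.  44. 103. 146. 155. 156. 154. 154.
 155. 154. 156. 154. 156. 156.] [151. 151. 152. 150. 147. 134.  92.  39.  60. 117. 152. 158. 157. 156.
 155. 155. 155.] [152. 151. 152. 152. 152. 123.  58.  35.  76. 130. 155. 157. 160. 157.] [152. 150. 150. 152. 150. 117.  51.  39. 105. 146. 156. 155. 160. 159.] [153. 151. 152. 152. 150. 126.  75.  41.  66. 117. 147. 158. 155. 157.
 156.]
yaw -5.188074226486113 [ 0.62203882 -0.13240602  0.055     ] [0.64363277 0.10541999 0.055     ]
```

View pics/tr.png

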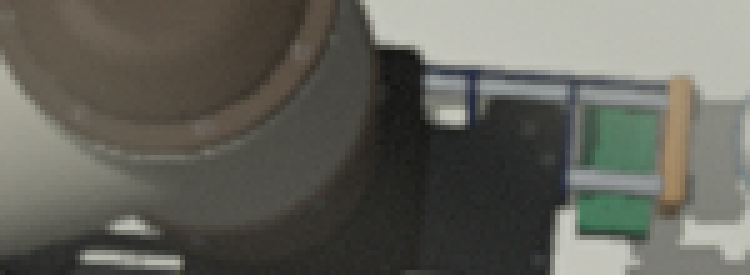

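Run:
```python
from h import *
t=eyes.capture("top"); print(onz(t,289.1,177.5,.055))
c=dict(np.load("w1.npz"));y=np.radians(-5.1)
o=onz(c,318.9,278.75,.055); print(o)
Rk=np.array([[np.cos(y),-np.sin(y)],[np.sin(y),np.cos(y)]])
org=o[:2]-Rk@[.008,0]; print("rack org",org)
print("tin in rack",Rk.T@(np.array([.5349,.0637])-org), Rk.T@(np.array([.5328,.0622])-org))
for q in [(.008,-.120),(.008,-.024),(-.0195,-.024)]: print(q,org+Rk@q)
s=r.sense();print("tcp rack",Rk.T@(s["tcp_pos"][:2]-org))
m=cv2.inRange(c["img"],(60,20,0),(255,150,90))
print(onz(c,115,316,.097)[:2], Rk.T@(onz(c,115,316,.097)[:2]-org))
```

```text
[ 0.63098695 -0.0170049   0.055     ]
[ 0.63303437 -0.01197461  0.055     ]
rack org [ 0.62506604 -0.01126345]
tin in rack [-0.09647291  0.06665143] [-0.09843125  0.06497069]
(0.008, -0.12) [ 0.62236706 -0.13149954]
(0.008, -0.024) [ 0.63090091 -0.03587959]
(-0.0195, -0.024) [ 0.60350978 -0.033435  ]
tcp rack [-0.06861442 -0.00051514]
[ 0.63811158 -0.22075872] [ 0.03161683 -0.20750621]
```

Rack origin is about (0.625,-0.011), yaw -5.1°. The groove span measures 193 mm against 192 expected. The top view puts the middle groove 5 mm further to -y, but I read that from coarse pixels. Next I'll go above rail_f.

Request:
{"name": "play_rows", "arguments": {"deltas": [255, 19, 25, -29, 0, 255, 19, 25, -29, 0, 255, 19, 25, -29, 0, 255, 19, 25, -30, 0, 255, 0, 20, 0, 0, 255, 0, 20, 0, 0, 255, 0, 20, 0, 0, 255, 0, 20, 0, 0, 255, 0, 0, 0, 0, 255, 0, 0, 0, 0]}}

```text
time_s: 3.35
tcp_pos: [0.6229, -0.1284, 0.083]
ee_rot: [[0.996, 0.0, 0.086], [-0.086, -0.0, 0.996], [0.0, -1.0, -0.0]]
wrist_force: [-0.2, 0.1, 0.6]
gripper_width: 0.003
```

Run:
```python
from h import *
s=r.sense(); print(s["tcp_pos"],s["wrist_force"])
for n in("side","top"):
    c=eyes.capture(n); print(proj(c,s["tcp_pos"]))
    im=c["img"][140:320,150:350] if n=="side" else c["img"][110:260,190:420]
    cv2.imwrite(f"pics/{n}2.png",cv2.resize(im,None,fx=3.3,fy=3.3,interpolation=cv2.INTER_CUBIC))
```

```text
[ 0.62292651 -0.12836667  0.08304311] [-0.20352613  0.14311159  0.5554943 ]
[288.86405622 210.82471237]
[336.46388035 178.10411559]
```

View pics/side2.png

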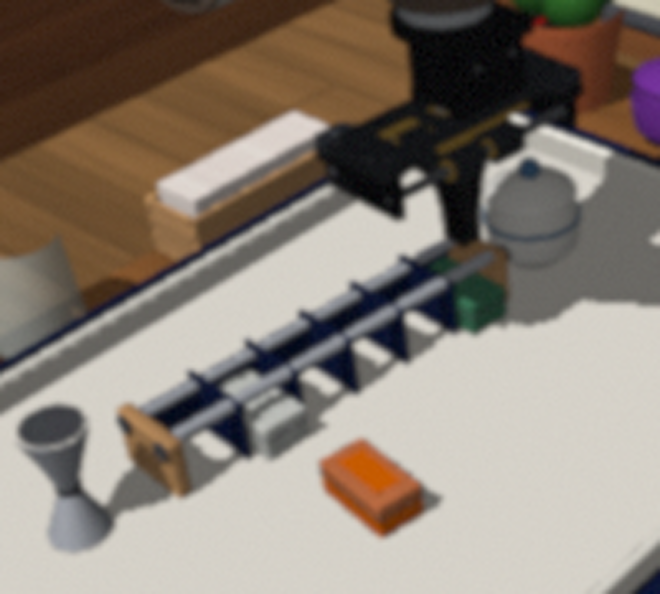

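The side view shows the shut fingertip above the first gap beside the sugar pot, clear of the pot. Now lowering.

Request:
{"name": "play_rows", "arguments": {"deltas": [255, 0, 5, 0, 0, 255, 0, 5, 0, 0, 255, 0, 5, 0, 0, 255, 0, 1, 0, 0, 255, 0, 1, 0, 0, 255, 0, 1, 0, 0, 255, 0, 1, 0, 0, 255, 0, 1, 0, 0, 255, 0, 0, 0, 0, 255, 0, 0, 0, 0]}}

```text
time_s: 4.45
tcp_pos: [0.623, -0.1276, 0.0626]
ee_rot: [[0.996, 0.0, 0.085], [-0.085, -0.0, 0.996], [0.0, -1.0, -0.0]]
wrist_force: [-0.1, 0.6, 0.3]
gripper_width: 0.003
```

Request:
{"name": "play_rows", "arguments": {"deltas": [255, 0, 0.5, -3, 0, 255, 0, 0.5, 0, 0, 255, 0, 0.5, 0, 0, 255, 0, 0.5, 0, 0, 255, 0, 0.5, 0, 0, 255, 0, 0.5, 0, 0, 255, 0, 0.5, 0, 0, 255, 0, 0, 0, 0, 255, 0, 0, 0, 0, 255, 0, 0, 0, 0]}}

```text
time_s: 5.45
tcp_pos: [0.6228, -0.1306, 0.0602]
ee_rot: [[0.996, 0.0, 0.085], [-0.085, -0.0, 0.996], [0.0, -1.0, -0.0]]
wrist_force: [-2.2, -0.1, 7.1]
gripper_width: 0.003
```

Contact: 7 N at z=0.0602, where the rail top should be 0.060. Now sliding toward +y.

Request:
{"name": "play_rows", "arguments": {"deltas": [255, 0, 0, 3, 0, 255, 0, 0, 3, 0, 255, 0, 0, 3, 0, 255, 0, 0, 3, 0, 255, 0, 0, 3, 0, 255, 0, 0, 3, 0, 255, 0, 0, 3, 0, 255, 0, 0, 3, 0, 255, 0, 0, 3, 0, 255, 0, 0, 3, 0]}}

```text
time_s: 6.45
tcp_pos: [0.6262, -0.1015, 0.0602]
ee_rot: [[0.996, 0.002, 0.085], [-0.085, -0.001, 0.996], [0.002, -1.0, -0.001]]
wrist_force: [-0.4, -3.3, 5.8]
gripper_width: 0.008
```

Request:
{"name": "play_rows", "arguments": {"deltas": [255, 0, 0, 3, 0, 255, 0, 0, 3, 0, 255, 0, 0, 3, 0, 255, 0, 0, 3, 0, 255, 0, 0, 3, 0, 255, 0, 0, 3, 0, 255, 0, 0, 3, 0, 255, 0, 0, 3, 0, 255, 0, 0, 3, 0, 255, 0, 0, 3, 0]}}

```text
time_s: 7.45
tcp_pos: [0.6287, -0.0715, 0.0603]
ee_rot: [[0.996, 0.002, 0.085], [-0.085, -0.001, 0.996], [0.002, -1.0, -0.001]]
wrist_force: [-1.8, -4.3, 4.6]
gripper_width: 0.008
```

Request:
{"name": "play_rows", "arguments": {"deltas": [255, 0, 0, 3, 0, 255, 0, 0, 3, 0, 255, 0, 0, 3, 0, 255, 0, 0, 3, 0, 255, 0, 0, 3, 0, 255, 0, 0, 3, 0, 255, 0, 0, 3, 0, 255, 0, 0, 3, 0, 255, 0, 0, 3, 0, 255, 0, 0, 3, 0]}}

```text
time_s: 8.45
tcp_pos: [0.6312, -0.0416, 0.0603]
ee_rot: [[0.996, 0.002, 0.085], [-0.085, -0.001, 0.996], [0.002, -1.0, -0.001]]
wrist_force: [-1.3, -3.5, 5.7]
gripper_width: 0.003
```

Request:
{"name": "play_rows", "arguments": {"deltas": [255, 0, 0, 2, 0, 255, 0, 0, 2, 0, 255, 0, 0.5, 0, 0, 255, 0, 0, 0, 0, 255, 0, 0, 0, 0, 255, 0, 0, 0, 0, 255, 0, 0, 0, 0, 255, 0, 0, 0, 0, 255, 0, 0, 0, 0, 255, 0, 0, 0, 0]}}

```text
time_s: 9.45
tcp_pos: [0.6316, -0.0374, 0.0602]
ee_rot: [[0.996, 0.002, 0.084], [-0.084, -0.001, 0.996], [0.002, -1.0, -0.001]]
wrist_force: [-1.1, -2.0, 7.7]
gripper_width: 0.003
```

Run:
```python
from h import *
s=r.sense(); print(s["tcp_pos"],s["wrist_force"])
c=eyes.capture("side")
cv2.imwrite("pics/side3.png",cv2.resize(c["img"][180:320,170:340],None,fx=4,fy=4,interpolation=cv2.INTER_CUBIC))
c,s=wrist(); cv2.imwrite("pics/w3.png",c["img"])
```

```text
[ 0.63155727 -0.03744903  0.06018305] [-1.10078767 -1.95861382  7.70632096]
```

View pics/side3.png

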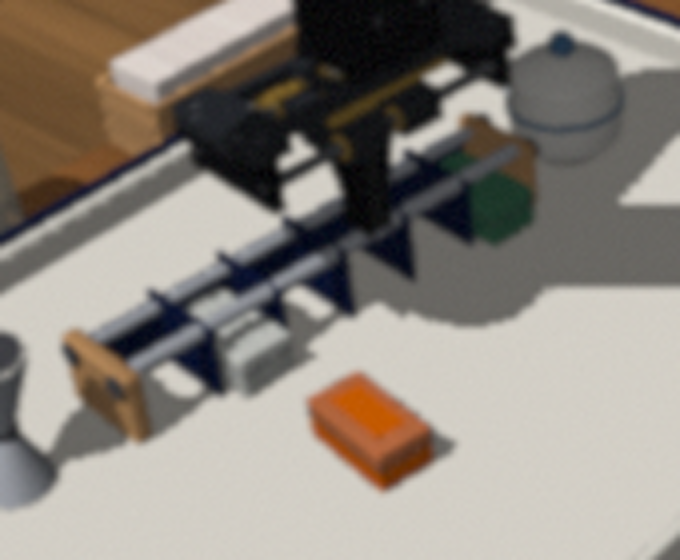

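View pics/w3.png

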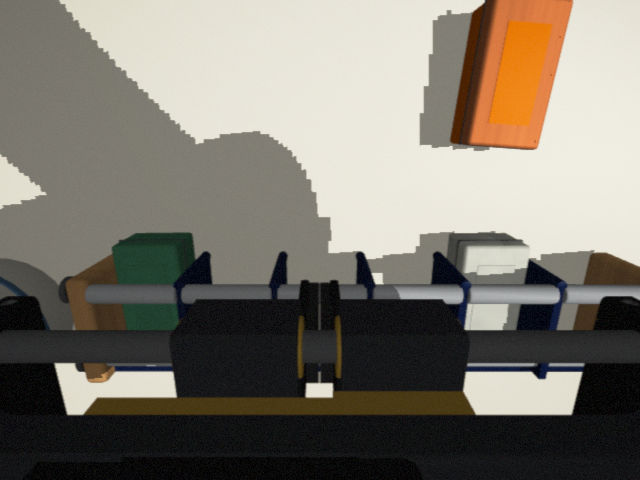

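The fingertip is on the third tube: wrist-view grooves at about 277 and 371, fingers at 319, force 7.7 N. I'll measure the grooves here to fix the gap's centre line, then lift off.

Run:
```python
from h import *
im=cv2.imread("pics/w3.png"); g=im[290:298].astype(float).mean((0,2))
for a,b in((170,215),(265,290),(358,385),(450,480),(550,575)):
    print(a,g[a:b].round().astype(int).tolist())
print(g[85:92],g[290:350].round().astype(int).tolist())
```

```text
170 [92, 91, 90, 83, 71, 59, 40, 24, 19, 18, 31, 66, 86, 90, 92, 91, 91, 92, 91, 92, 91, 92, 92, 92, 92, 92, 92, 91, 92, 91, 92, 92, 92, 93, 92, 91, 93, 93, 93, 91, 93, 91, 92, 92, 92]
265 [93, 93, 93, 92, 87, 75, 51, 20, 20, 20, 19, 28, 62, 85, 93, 95, 95, 95, 95, 94, 95, 95, 95, 95, 94]
358 [92, 93, 92, 93, 92, 93, 92, 90, 75, 44, 22, 17, 18, 19, 37, 61, 81, 91, 94, 93, 95, 95, 95, 95, 95, 94, 94]
450 [163, 163, 162, 162, 162, 163, 161, 161, 162, 162, 162, 161, 145, 97, 48, 33, 30, 35, 51, 67, 103, 140, 157, 162, 165, 164, 165, 166, 165, 165]
550 [162, 161, 161, 162, 160, 161, 161, 161, 155, 121, 62, 40, 42, 46, 57, 64, 83, 121, 149, 158, 162, 162, 163, 163, 162]
[81.125      87.125      89.33333333 88.25       88.58333333 90.
 90.04166667] [94, 95, 95, 95, 95, 95, 95, 94, 79, 46, 14, 7, 8, 10, 10, 7, 10, 8, 10, 14, 16, 16, 16, 15, 14, 14, 14, 19, 38, 52, 41, 19, 15, 11, 15, 16, 16, 14, 13, 12, 9, 6, 10, 7, 9, 10, 10, 8, 14, 42, 75, 92, 93, 92, 93, 93, 93, 93, 93, 94]
```

Request:
{"name": "play_rows", "arguments": {"deltas": [255, 0, -10, 0, 0, 255, 0, -30, 0, 0, 255, 0, -30, 0, 0, 255, -20, -30, 0, 0, 255, -30, -30, 0, 0, 255, -30, -30, 10, 0, 255, -30, 0, 10, 0, 255, -30, 0, 10, 0, 255, 0, 0, 0, 0, 255, 0, 0, 0, 0]}}

```text
time_s: 10.55
tcp_pos: [0.4937, 0.0054, 0.2191]
ee_rot: [[0.996, 0.001, 0.084], [-0.084, 0.001, 0.996], [0.001, -1.0, 0.001]]
wrist_force: [-0.3, -0.8, 0.4]
gripper_width: 0.007
```

Run:
```python
from h import *
c,s=wrist(); cv2.imwrite("pics/w4.png",c["img"]); print(s["tcp_pos"],s["wrist_force"])
np.savez("w4.npz",**{k:c[k] for k in("vfov","cx","cy","R","t","img")})
im=c["img"];hsv=cv2.cvtColor(im,cv2.COLOR_BGR2HSV)
m=cv2.inRange(hsv,(2,150,90),(18,255,255))[:330]
for q in cv2.findContours(m,cv2.RETR_EXTERNAL,cv2.CHAIN_APPROX_NONE)[0]:
    if cv2.contourArea(q)<500: continue
    rr=cv2.minAreaRect(q); print(rr); b=cv2.boxPoints(rr); print(b.round(1).tolist(), [onz(c,*p,.038)[:2].round(4).tolist() for p in b])
```

```text
[0.49365381 0.00542665 0.21906762] [-0.2814636  -0.75450204  0.37741189]
((380.7705383300781, 248.97332763671875), (34.65025329589844, 62.13945770263672), 6.632514953613281)
[[360.0, 277.79998779296875], [367.1000061035156, 216.10000610351562], [401.6000061035156, 220.10000610351562], [394.3999938964844, 281.79998779296875]] [[0.5619, 0.0421], [0.4973, 0.0525], [0.5042, 0.086], [0.5694, 0.0774]]
((288.0, 23.5), (47.0, 540.0), 90.0)
[[18.0, 0.0], [558.0, 0.0], [558.0, 47.0], [18.0, 47.0]] [[0.2895, -0.227], [0.3274, 0.2184], [0.3628, 0.2222], [0.3236, -0.2386]]
```

View pics/w4.png

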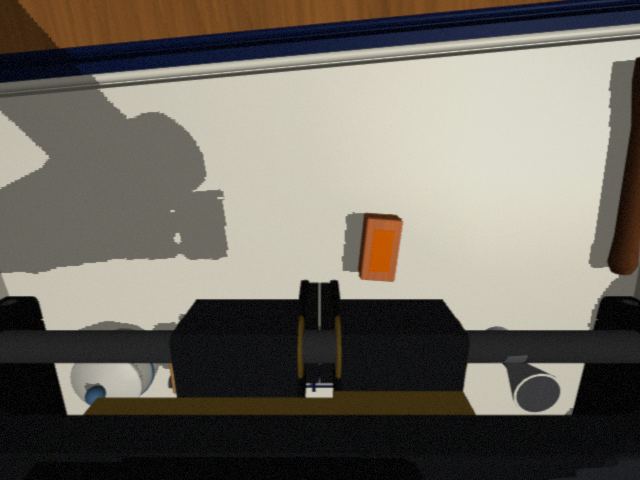

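The groove midpoint is 1.2 mm to +y of the TCP, so the gap line agrees with my rack estimate. The tin is at rack (-97, +67) mm, turned about -2.5° from the rack. It first has to be pushed sideways about 91 mm, so I'll go to its +y side.

Request:
{"name": "play_rows", "arguments": {"deltas": [255, 9, 0, 30, 0, 255, 9, 0, 30, 0, 255, 9, 0, 30, 0, 255, 8, 0, 30, 0, 255, 0, 32, 0, 0, 255, 0, 32, 0, 0, 255, 0, 32, 0, 0, 255, 0, 32, 0, 0, 255, 0, 30, 0, 0, 255, 0, 0, 0, 0]}}

```text
time_s: 11.6
tcp_pos: [0.5366, 0.1199, 0.0557]
ee_rot: [[0.996, -0.009, 0.087], [-0.087, -0.004, 0.996], [-0.009, -1.0, -0.005]]
wrist_force: [-0.9, -0.4, 0.1]
gripper_width: 0.01
```

```bash
cat >> h.py <<'E'
ORG=np.array([.6251,-.0113]); _y=np.radians(-5.1); RK=np.array([[np.cos(_y),-np.sin(_y)],[np.sin(_y),np.cos(_y)]])
def rk(X): return RK.T@(np.asarray(X)[:2]-ORG)
def tin(c,vmax=330):
    hsv=cv2.cvtColor(c["img"],cv2.COLOR_BGR2HSV); m=cv2.inRange(hsv,(2,150,90),(18,255,255))
    m[vmax:]=0; m[:60]=0
    out=[]
    for q in cv2.findContours(m,cv2.RETR_EXTERNAL,cv2.CHAIN_APPROX_NONE)[0]:
        if cv2.contourArea(q)<200: continue
        rr=cv2.minAreaRect(q); b=cv2.boxPoints(rr); out.append((rr[0],[(rk(onz(c,*p,.038))*1000).round(1).tolist() for p in b]))
    return out
E
python3 - <<'E'
from h import *
c,s=wrist(); cv2.imwrite("pics/w5.png",c["img"]); print(s["tcp_pos"],rk(s["tcp_pos"]),s["wrist_force"]); print(tin(c))
c=eyes.capture("side")
cv2.imwrite("pics/side5.png",cv2.resize(c["img"][180:380,130:360],None,fx=3,fy=3,interpolation=cv2.INTER_CUBIC))
E
```

```text
[0.53663293 0.11991424 0.05574099] [-0.09978103  0.12283055] [-0.88624775 -0.36926978  0.06374869]
[((218.5, 268.0), [[-131.0, 53.5], [-131.1, 87.4], [-87.5, 85.1], [-87.4, 49.0]])]
```

View pics/side5.png

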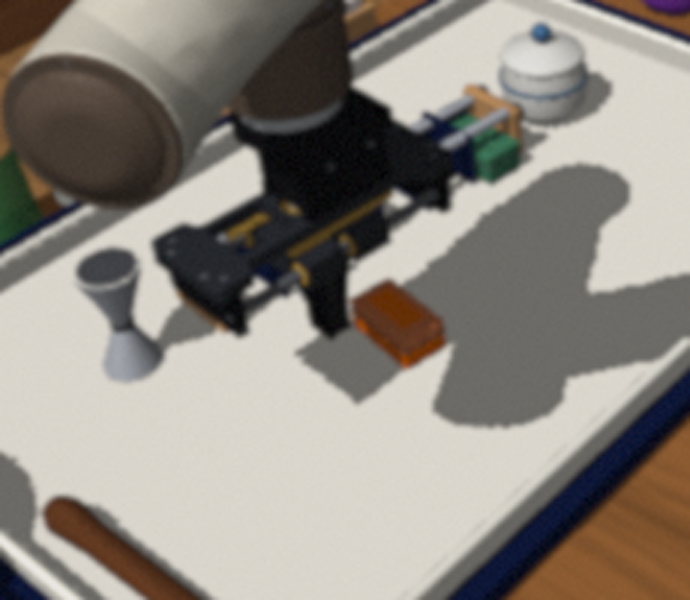

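View pics/w5.png

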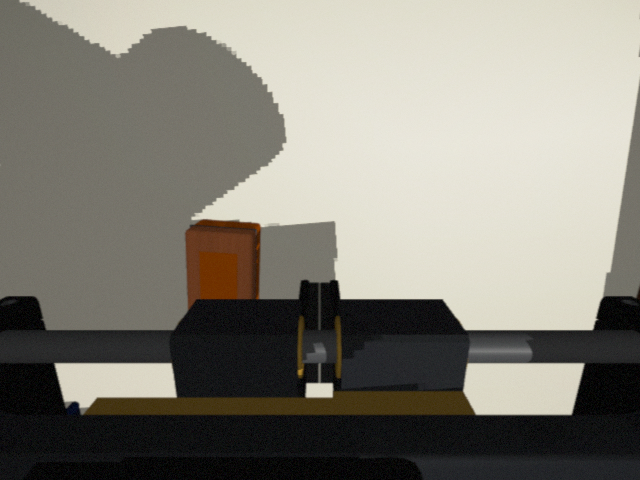

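The fingers are on the tin's +y side, clear of it and of the jigger. Lowering to 7 mm above the floor and starting the side push.

Request:
{"name": "play_rows", "arguments": {"deltas": [255, 1, 13, 0, 0, 255, 1, 13, 0, 0, 255, 1, 12, 0, 0, 255, 0, 0, 0, 0, 255, 0, 0, -7, 0, 255, 0, 0, -7, 0, 255, 0, 0, -7, 0, 255, 0, 0, -6, 0, 255, 0, 0, -5, 0, 255, 0, 0, -5, 0]}}

```text
time_s: 12.7
tcp_pos: [0.5389, 0.084, 0.0229]
ee_rot: [[0.996, 0.001, 0.085], [-0.085, 0.0, 0.996], [0.001, -1.0, 0.001]]
wrist_force: [-0.5, 1.3, 0.2]
gripper_width: 0.006
```

Run:
```python
from h import *
c,s=wrist(); cv2.imwrite("pics/w6.png",c["img"]); print(s["tcp_pos"],rk(s["tcp_pos"]),s["wrist_force"]); print(tin(c))
c=eyes.capture("side")
cv2.imwrite("pics/side6.png",cv2.resize(c["img"][220:340,180:340],None,fx=4,fy=4,interpolation=cv2.INTER_CUBIC))
```

```text
[0.53893138 0.08396452 0.02288359] [-0.09429595  0.08722748] [-0.46640873  1.26544124  0.18395812]
[((259.0, 268.0), [[-131.0, 44.1], [-131.1, 79.1], [-103.0, 78.7], [-102.9, 41.8]])]
```

View pics/side6.png

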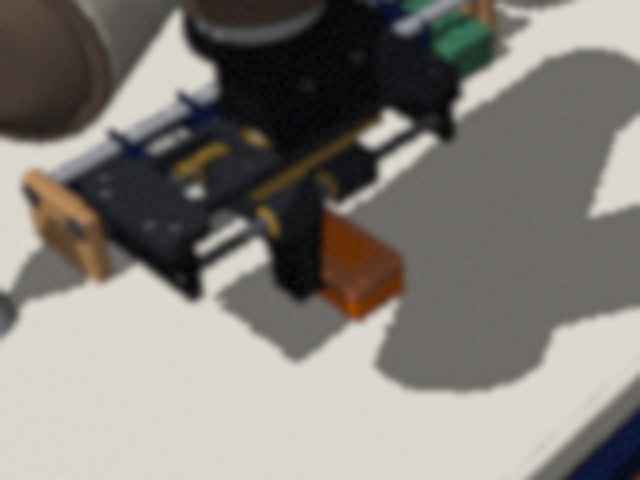

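View pics/w6.png

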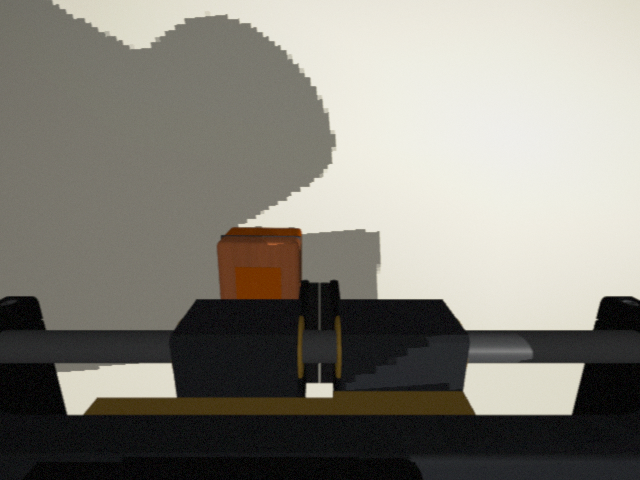

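Request:
{"name": "play_rows", "arguments": {"deltas": [255, 0, 2, -3, 0, 255, 0, 2, -5, 0, 255, 0, 1, -6, 0, 255, 0, 0, -6, 0, 255, 0, 0, -6, 0, 255, 0, 0, -6, 0, 255, 0, 0, -6, 0, 255, 0, 0, -6, 0, 255, 0, 0, -6, 0, 255, 0, 0, -5, 0]}}

```text
time_s: 13.8
tcp_pos: [0.5339, 0.029, 0.0175]
ee_rot: [[0.996, -0.0, 0.085], [-0.085, -0.0, 0.996], [-0.0, -1.0, -0.0]]
wrist_force: [0.8, -0.2, 0.7]
gripper_width: 0.007
```

Run:
```python
from h import *
c,s=wrist(); cv2.imwrite("pics/w7.png",c["img"]); print(s["tcp_pos"],rk(s["tcp_pos"]),s["wrist_force"]); print(tin(c))
c=eyes.capture("side")
cv2.imwrite("pics/side7.png",cv2.resize(c["img"][190:330,200:380],None,fx=4,fy=4,interpolation=cv2.INTER_CUBIC))
```

```text
[0.53391189 0.02900937 0.01754946] [-0.09441038  0.03204369] [ 0.84968965 -0.17295642  0.7262795 ]
[((254.5, 272.0), [[-129.2, -11.9], [-129.3, 22.5], [-105.7, 22.1], [-105.6, -13.9]])]
```

View pics/side7.png

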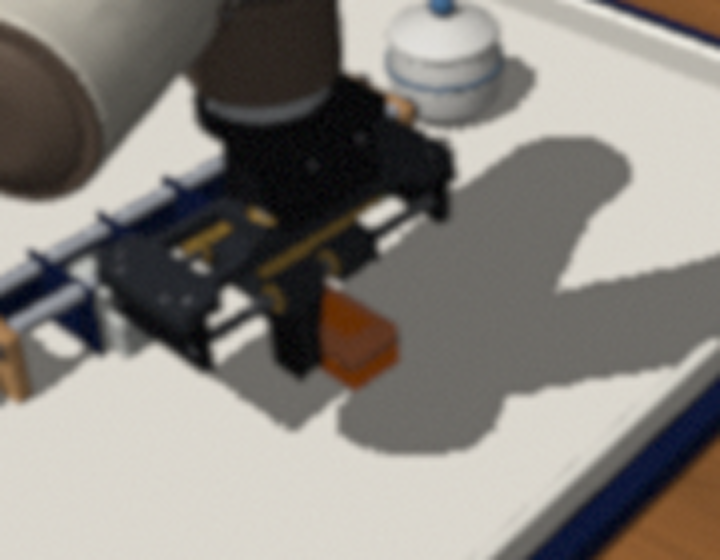

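View pics/w7.png

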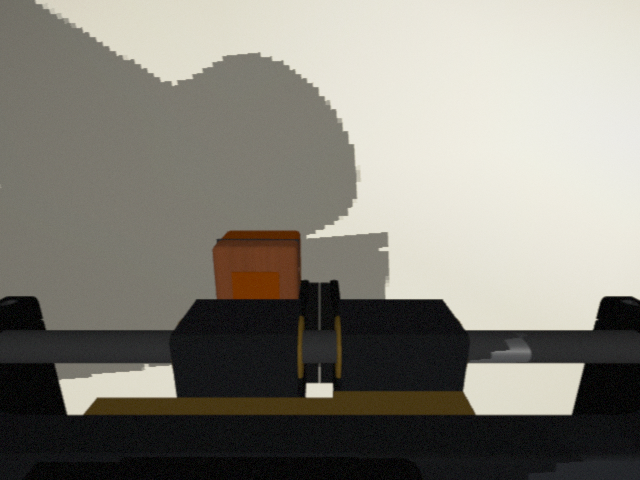

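Tin is sliding square against the finger; centre now at about rack y = +5. Another 28 mm, then back off and look from above.

Request:
{"name": "play_rows", "arguments": {"deltas": [255, 0, 0, -5, 0, 255, 0, 0, -5, 0, 255, 0, 0, -5, 0, 255, 0, 0, -5, 0, 255, 0, 0, -4, 0, 255, 0, 0, -2, 0, 255, 0, 0, -2, 0, 255, 0, 0, 0, 0, 255, 0, 0, 10, 0, 255, -20, -30, 20, 0]}}

```text
time_s: 14.9
tcp_pos: [0.5132, 0.0327, 0.0444]
ee_rot: [[0.996, -0.007, 0.088], [-0.088, -0.003, 0.996], [-0.006, -1.0, -0.003]]
wrist_force: [-0.4, -0.1, -0.3]
gripper_width: 0.006
```

Request:
{"name": "play_rows", "arguments": {"deltas": [255, -30, -40, -10, 0, 255, -30, -40, -10, 0, 255, -20, -40, -10, 0, 255, 0, -40, -10, 0, 255, 0, 0, 0, 0, 255, 0, 0, 0, 0, 255, 0, 0, 0, 0, 255, 0, 0, 0, 0, 255, 0, 0, 0, 0, 255, 0, 0, 0, 0]}}

```text
time_s: 15.9
tcp_pos: [0.4322, 0.0005, 0.2052]
ee_rot: [[0.996, -0.002, 0.085], [-0.085, -0.001, 0.996], [-0.002, -1.0, -0.001]]
wrist_force: [-0.1, -0.0, -0.5]
gripper_width: 0.007
```

Run:
```python
from h import *
c,s=wrist(); cv2.imwrite("pics/w8.png",c["img"]); print(s["tcp_pos"],rk(s["tcp_pos"]),s["wrist_force"]); print(tin(c,420))
np.savez("w8.npz",**{k:c[k] for k in("vfov","cx","cy","R","t","img")})
```

```text
[0.43216932 0.00050728 0.20515584] [-0.19321648 -0.0053899 ] [-0.07902766 -0.04946732 -0.47980087]
[((292.0, 290.5), [[-130.2, -40.1], [-130.3, -24.2], [-111.7, -24.5], [-111.7, -40.6]]), ((352.0, 86.5), [[-329.6, -217.1], [-330.8, 259.6], [-289.4, 270.5], [-288.0, -225.5]])]
```

View pics/w8.png

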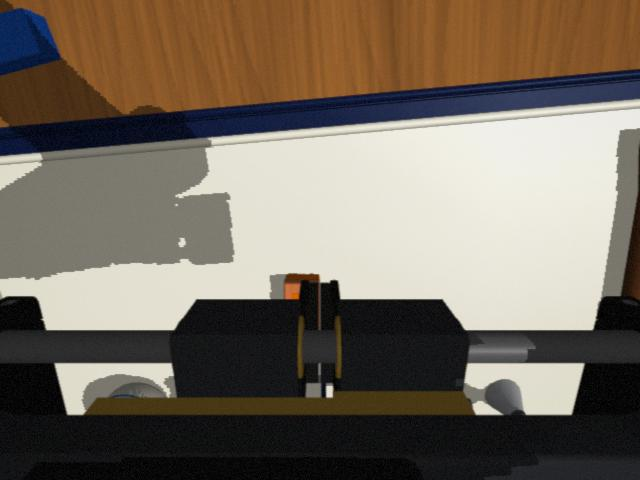

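Request:
{"name": "play_rows", "arguments": {"deltas": [255, 40, 0, 0, 0, 255, 40, 0, 0, 0, 255, 10, 0, 0, 0, 255, 0, 0, 0, 0, 255, 0, 0, 0, 0, 255, 0, 0, 0, 0, 255, 0, 0, 0, 0, 255, 0, 0, 0, 0, 255, 0, 0, 0, 0, 255, 0, 0, 0, 0]}}

```text
time_s: 16.95
tcp_pos: [0.5219, -0.0071, 0.2062]
ee_rot: [[0.996, 0.0, 0.085], [-0.085, 0.0, 0.996], [0.0, -1.0, 0.0]]
wrist_force: [-0.0, 0.5, -0.6]
gripper_width: 0.005
```

Run:
```python
from h import *
c,s=wrist(); cv2.imwrite("pics/w8.png",c["img"]); print(s["tcp_pos"],rk(s["tcp_pos"]),s["wrist_force"]); print(tin(c,300))
cv2.imwrite("pics/w8c.png",cv2.resize(c["img"][160:320,180:420],None,fx=3.3,fy=3.3,interpolation=cv2.INTER_CUBIC))
np.savez("w8.npz",**{k:c[k] for k in("vfov","cx","cy","R","t","img")})
```

```text
[ 0.52186241 -0.00709805  0.20621113] [-0.1032024  -0.00499192] [-0.01215576  0.5475111  -0.55415454]
[((299.5, 225.5), [[-128.5, -40.1], [-128.6, -6.0], [-64.8, -5.8], [-64.7, -41.9]])]
```

View pics/w8c.png

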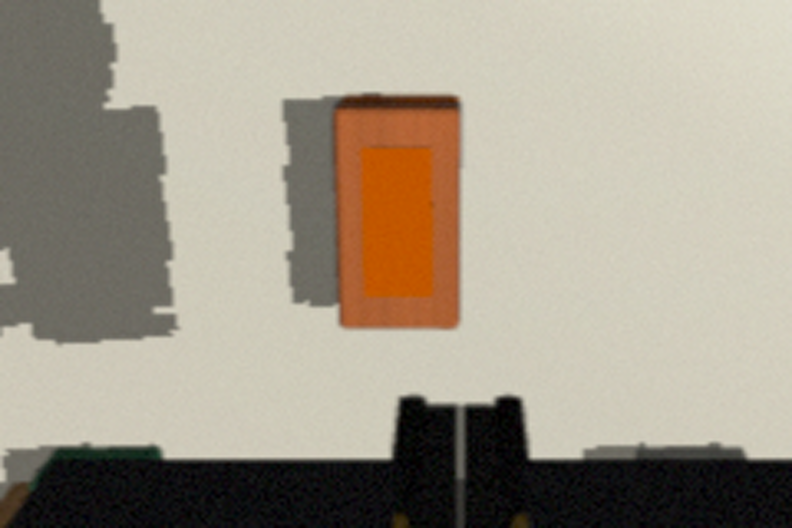

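The tin is square, centred at about rack (-98, -23.4), on the gap line at -24. Going behind its near end.

Request:
{"name": "play_rows", "arguments": {"deltas": [255, -33, 0, -9, 0, 255, -33, 0, -10, 0, 255, 0, 0, 0, 0, 255, 0, 35, 0, 0, 255, 0, 35, 0, 0, 255, 0, 35, 0, 0, 255, 0, 35, 0, 0, 255, 0, 35, 0, 0, 255, 0, 5, 0, 0, 255, 0, 0, 0, 0]}}

```text
time_s: 18.0
tcp_pos: [0.4548, -0.0205, 0.0256]
ee_rot: [[0.996, -0.002, 0.085], [-0.085, -0.001, 0.996], [-0.002, -1.0, -0.001]]
wrist_force: [-0.3, -0.1, -0.3]
gripper_width: 0.005
```

Run:
```python
from h import *
s=r.sense(); print(s["tcp_pos"],rk(s["tcp_pos"]),s["wrist_force"],s["ee_rot"].round(4).tolist())
c=eyes.capture("side")
cv2.imwrite("pics/side9.png",cv2.resize(c["img"][180:360,200:430],None,fx=3.3,fy=3.3,interpolation=cv2.INTER_CUBIC))
```

```text
[ 0.45483961 -0.02052638  0.02560367] [-0.16876616 -0.02432503] [-0.25791008 -0.12481062 -0.26990292] [[0.9964, -0.0017, 0.0846], [-0.0846, -0.0009, 0.9964], [-0.0016, -1.0, -0.001]]
```

View pics/side9.png

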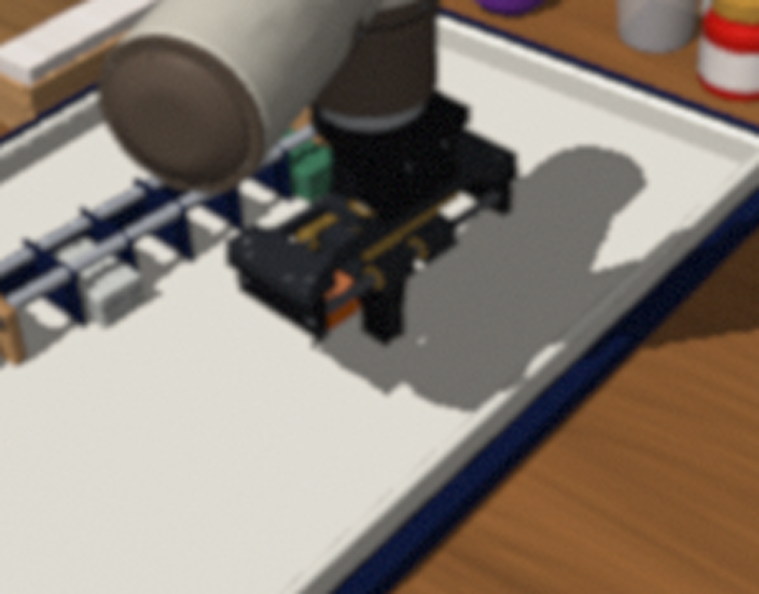

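Request:
{"name": "play_rows", "arguments": {"deltas": [255, 0, 4, 0, 0, 255, 5, 4, 0, 0, 255, 8, 0, 0, 0, 255, 8, 0, 0, 0, 255, 8, 0, 0, 0, 255, 8, 0, 0, 0, 255, 8, 0, 0, 0, 255, 8, 0, 0, 0, 255, 8, 0, 0, 0, 255, 8, 0, 0, 0]}}

```text
time_s: 19.05
tcp_pos: [0.524, -0.0264, 0.0179]
ee_rot: [[0.996, -0.0, 0.085], [-0.085, -0.0, 0.996], [-0.0, -1.0, -0.0]]
wrist_force: [-1.0, -0.1, 0.0]
gripper_width: 0.007
```

Request:
{"name": "play_rows", "arguments": {"deltas": [255, 6, 0, 0, 0, 255, 6, 0, 0, 0, 255, 0, 0, 0, 0, 255, 0, 0, 0, 0, 255, 0, 0, 0, 0, 255, 0, 0, 0, 0, 255, 0, 0, 0, 0, 255, 0, 0, 0, 0, 255, 0, 0, 0, 0, 255, 0, 0, 0, 0]}}

```text
time_s: 20.05
tcp_pos: [0.5353, -0.0274, 0.018]
ee_rot: [[0.996, 0.0, 0.085], [-0.085, -0.0, 0.996], [0.0, -1.0, -0.0]]
wrist_force: [0.4, -0.0, 0.2]
gripper_width: 0.006
```

Run:
```python
from h import *
c,s=wrist(); print(s["tcp_pos"],rk(s["tcp_pos"]),s["wrist_force"]); cv2.imwrite("pics/w10.png",c["img"])
for n,sl in(("side",np.s_[170:330,190:390]),("top",np.s_[110:260,190:420])):
    c=eyes.capture(n); cv2.imwrite(f"pics/{n}10.png",cv2.resize(c["img"][sl],None,fx=3.4,fy=3.4,interpolation=cv2.INTER_CUBIC))
```

```text
[ 0.53530548 -0.02737653  0.01801858] [-0.08800991 -0.0239951 ] [ 0.36129645 -0.02609138  0.24386431]
```

View pics/side10.png

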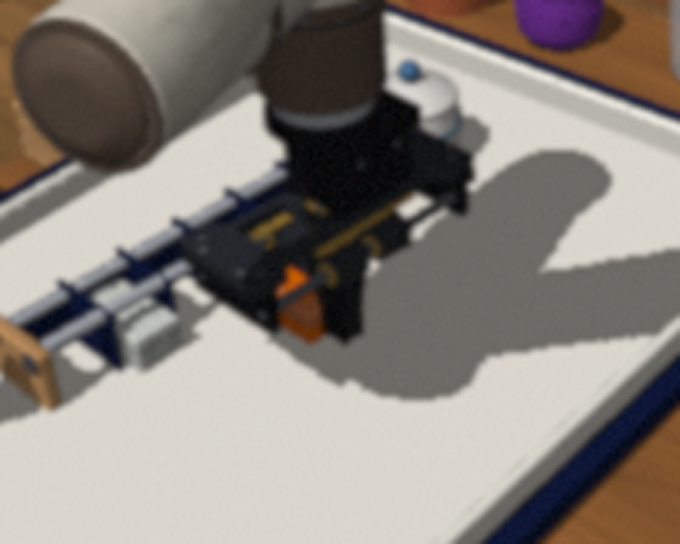

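View pics/top10.png

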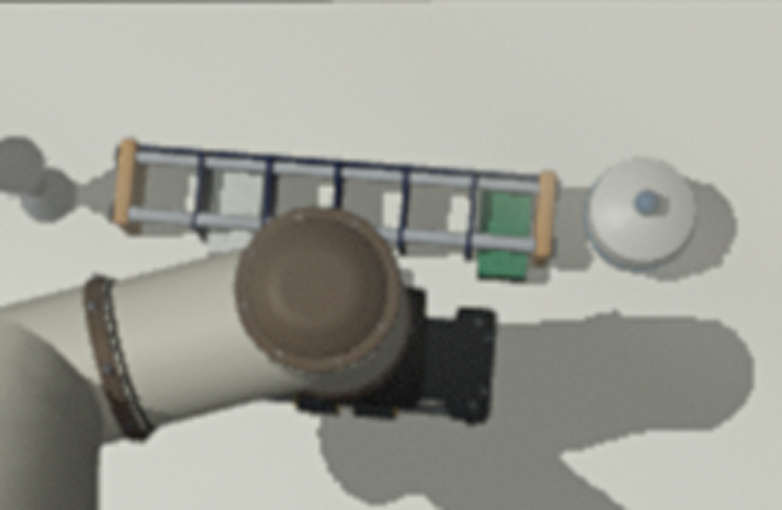

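View pics/w10.png

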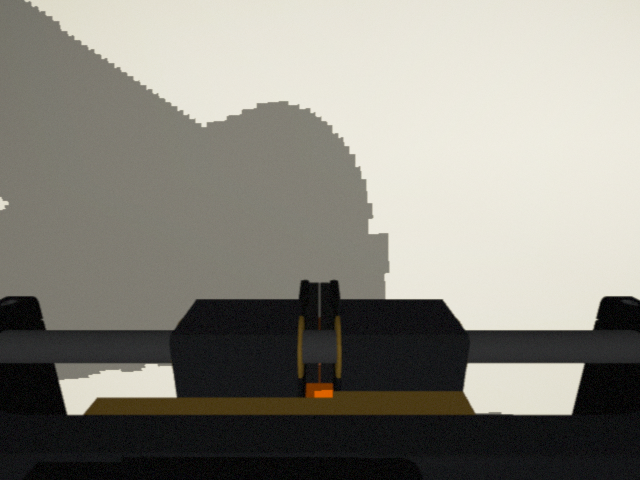

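The tin's nose is about 12 mm short of the mouth. There is plenty of time, so I'll lift off once to check its alignment before it enters.

Request:
{"name": "play_rows", "arguments": {"deltas": [255, -10, 0, 0, 0, 255, -10, 0, 0, 0, 255, 0, -40, 0, 0, 255, 0, -40, 0, 0, 255, 0, -40, 0, 0, 255, 25, -40, 0, 0, 255, 25, -30, 0, 0, 255, 20, 0, 0, 0, 255, 0, 0, 0, 0, 255, 0, 0, 0, 0]}}

```text
time_s: 21.2
tcp_pos: [0.5835, -0.0316, 0.2069]
ee_rot: [[0.996, -0.003, 0.086], [-0.086, 0.0, 0.996], [-0.003, -1.0, -0.0]]
wrist_force: [-0.9, -0.6, -0.8]
gripper_width: 0.004
```

Run:
```python
from h import *
c,s=wrist(); cv2.imwrite("pics/w11.png",c["img"]); print(s["tcp_pos"],rk(s["tcp_pos"]),s["wrist_force"]); print(tin(c,300))
cv2.imwrite("pics/w11c.png",cv2.resize(c["img"][160:320,180:420],None,fx=3.3,fy=3.3,interpolation=cv2.INTER_CUBIC))
```

```text
[ 0.5835392  -0.03157634  0.20685304] [-0.03959381 -0.02389059] [-0.931394   -0.56128939 -0.78213986]
[((320.0, 215.5), [[-75.5, -39.6], [-75.6, -6.6], [-10.9, -5.4], [-10.8, -40.3]])]
```

View pics/w11c.png

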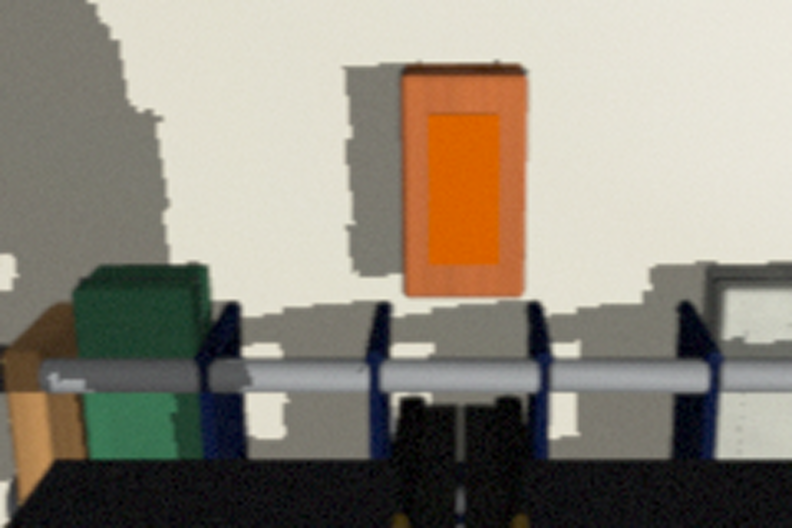

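The tin is square and directly in front of the third gap (green tin = gap 1), its centre at y ≈ -23. Going back down behind it.

Request:
{"name": "play_rows", "arguments": {"deltas": [255, -40, 0, 0, 0, 255, -33, 0, 0, 0, 255, 0, 35, 0, 0, 255, 0, 35, 0, 0, 255, 0, 35, 0, 0, 255, 0, 35, 0, 0, 255, 0, 30, 0, 0, 255, 0, 15, 0, 0, 255, 0, 3, 0, 0, 255, 0, 0, 0, 0]}}

```text
time_s: 22.25
tcp_pos: [0.5115, -0.0255, 0.0198]
ee_rot: [[0.996, -0.002, 0.085], [-0.085, -0.001, 0.996], [-0.001, -1.0, -0.001]]
wrist_force: [0.4, 0.3, 0.4]
gripper_width: 0.001
```

Request:
{"name": "play_rows", "arguments": {"deltas": [255, 8, 1, 0.7, 0, 255, 8, 0, 0, 0, 255, 8, 0, 0, 0, 255, 7, 0, 0, 0, 255, 7, 0, 0, 0, 255, 7, 0, 0, 0, 255, 7, 0, 0, 0, 255, 7, 0, 0, 0, 255, 7, 0, 0, 0, 255, 7, 0, 0, 0]}}

```text
time_s: 23.25
tcp_pos: [0.5858, -0.031, 0.0189]
ee_rot: [[0.996, -0.0, 0.085], [-0.085, -0.0, 0.996], [-0.0, -1.0, -0.0]]
wrist_force: [-0.6, -0.2, -0.0]
gripper_width: 0.005
```

Request:
{"name": "play_rows", "arguments": {"deltas": [255, 3, 0, 0, 0, 255, 3, 0, 0, 0, 255, 2, 0, 0, 0, 255, 2, 0, 0, 0, 255, 1.5, 0, 0, 0, 255, 1.5, 0, 0, 0, 255, 1, 0, 0, 0, 255, 1, 0, 0, 0, 255, 0, 0, 0, 0, 255, 0, 0, 0, 0]}}

```text
time_s: 24.25
tcp_pos: [0.6003, -0.0322, 0.0191]
ee_rot: [[0.996, 0.0, 0.085], [-0.085, 0.0, 0.996], [0.0, -1.0, 0.0]]
wrist_force: [-0.1, -0.4, 0.7]
gripper_width: 0.002
```

Request:
{"name": "play_rows", "arguments": {"deltas": [255, 0.5, 0, 0, 0, 255, 0.5, 0, 0, 0, 255, 0.5, 0, 0, 0, 255, 0.5, 0, 0, 0, 255, 0.5, 0, 0, 0, 255, 0.5, 0, 0, 0, 255, 0.5, 0, 0, 0, 255, 0.5, 0, 0, 0, 255, 0, 0, 0, 0, 255, 0, 0, 0, 0]}}

```text
time_s: 25.25
tcp_pos: [0.6017, -0.0326, 0.0187]
ee_rot: [[0.996, -0.005, 0.086], [-0.086, -0.0, 0.996], [-0.005, -1.0, -0.001]]
wrist_force: [-6.2, 1.9, 5.1]
gripper_width: 0.006
```

The tin hit a hard stop: 6 N at TCP rack x ≈ -21 mm, against -19.5 expected. Backing off straight and looking.

Request:
{"name": "play_rows", "arguments": {"deltas": [255, -3, 0, 0, 0, 255, -10, 0, 0, 0, 255, -20, 0, 0, 0, 255, -20, 0, 0, 0, 255, 0, -40, 0, 0, 255, 0, -40, 0, 0, 255, 0, -40, 0, 0, 255, 20, -40, 0, 0, 255, 20, -30, 0, 0, 255, 0, 0, 0, 0]}}

```text
time_s: 26.25
tcp_pos: [0.5961, -0.0314, 0.2146]
ee_rot: [[0.996, 0.014, 0.085], [-0.085, 0.001, 0.996], [0.014, -1.0, 0.002]]
wrist_force: [0.2, -0.4, -0.0]
gripper_width: 0.007
```

Run:
```python
from h import *
c,s=wrist(); cv2.imwrite("pics/w12.png",c["img"]); print(s["tcp_pos"],rk(s["tcp_pos"]),s["wrist_force"]); print(tin(c,300))
cv2.imwrite("pics/w12c.png",cv2.resize(c["img"][160:320,150:450],None,fx=2.66,fy=2.66,interpolation=cv2.INTER_CUBIC))
```

```text
[ 0.59605665 -0.0313813   0.21459018] [-0.02714325 -0.02258359] [ 0.15341579 -0.36863442 -0.03918242]
[((317.5, 272.0), [[19.0, -40.2], [18.9, -7.1], [45.2, -6.7], [45.3, -40.5]]), ((318.0, 239.5), [[-12.4, -39.8], [-12.5, -6.6], [7.2, -6.3], [7.3, -40.1]])]
```

View pics/w12c.png

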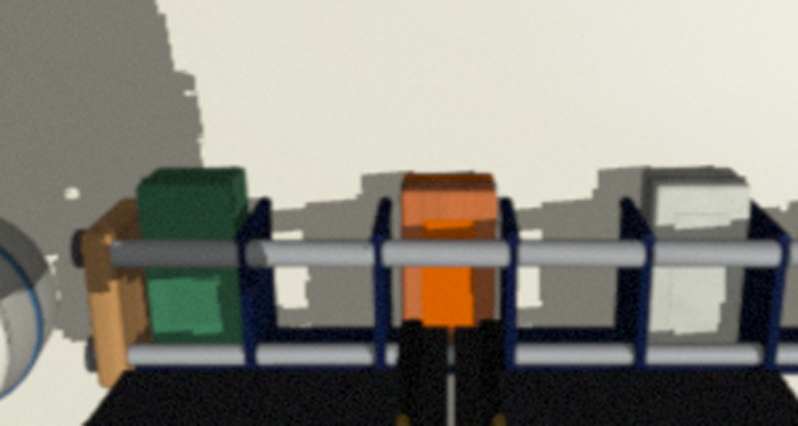

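The orange tin is in the third gap, square, at y ≈ -23.3 mm. Its outer end is about level with the home green and white tins, if anything slightly deeper. One last overall look, then hand in.

Run:
```python
from h import *
for n in("side",):
    c=eyes.capture(n); cv2.imwrite(f"pics/{n}13.png",c["img"])
```

```text
(no output)
```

View pics/side13.png

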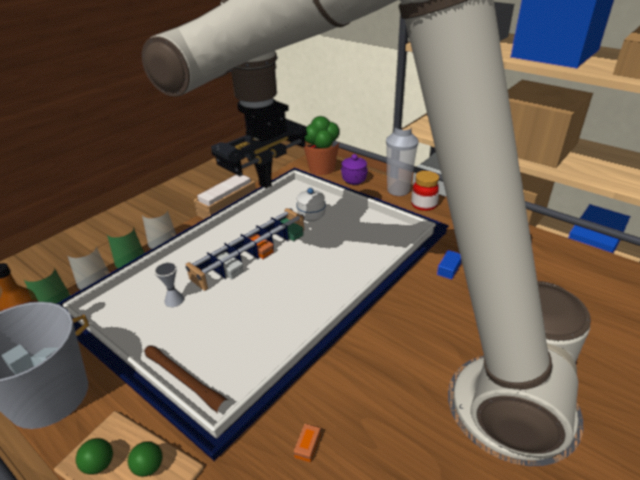

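The side view shows the orange tin in the rack at (262,245). The pot (311,204), jigger (170,285), muddler (185,378) and shaker (401,160) are where they started, and the gripper is clear.

Run:
```python
from h import *
print(r.sense()["joint_velocities"].round(2)); print(r.finish_job())
```

```text
[ 0.16  0.91 -3.21 -0.54 -0.35  0.  ]
the job is handed in; nothing more can be done
None
```

I ran the shut fingertip along the rail from the sugar-pot end to the third gap, then pushed the orange tin into that gap up to the stop, and handed the job in. It took about 26 s of the 58 s; no verdict was reported.

**Rail:** The white sugar pot stands at the rack's -y end, so I counted rail_f, rail_e, rail_d. The fingertip pressed with 4.6–7.7 N at every reading from first touch to the third gap (I only get one reading per second).

**Tin:** I pushed it sideways onto the gap line, checked it was square, then pushed it in until it stopped at about 6 N.

**Last checks:**
- The tin sits square in the third gap from the pot, centred at rack y ≈ -23 mm (target -24). From the picture its centre is about 22 mm inside the mouth (home is 23).
- The pot, jigger, muddler and shaker look unmoved from the start in the side view. The white and green tins look in place in their gaps, and the gripper is clear of everything.

**Disagreements:**
- An early top-view reading of the rack was 5 mm off the wrist camera's. I used the wrist figure, which the rail touch and grooves confirmed.
- The stop came about 1.5 mm before the position I had predicted, within the calibration error.
- The orange tin looked about 1 mm deeper than the green and white ones.
- The arm was still settling slightly at hand-in, with joints moving up to 3°/s in free air.

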